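# Load the drying cabinet with filter plates

## Task

Pull the drying cabinet's drawer out by its handle until it locks, and with the drawer locked out lean every white ceramic filter plate from the mat in it, side by side: lower end on the drawer floor behind the low ledge, length running up the slope, upper part resting on the back rest. Then press the release key, push the drawer fully home with the plates still leaning, and leave the beaker and the amber bottle standing.

Things in the scene. Friction and masses are not known exactly. Their poses are not given: they have to be found in the camera images.
- cabinet: drying cabinet, fixed: white box with a clear roof, 430 mm wide (y), 270 mm deep (x), 180 mm high, open at the front, which faces the robot; the drawer runs in it. Origin on the bench under the middle of the front face; x points into the cabinet, z up. It may stand left or right of the robot's centre line.
- drawer (a joint): how far the drawer is out, m: 0 fully home (starts up to 0.03); end stop 0.186. Slides along the cabinet's x, opening to -x, drag about 2 N. Over the last 30 mm it presses the release key down and loads a spring (pull about 8 N); past 0.181 the key pops up, and the drawer stays locked at 0.18 until the key is pressed.
- release (a joint): how far the release key is pressed, m: 0 up, 0.010 fully down. Sprung: 2 N at first, 5.5 N fully down. With the drawer locked out, pressing it 8 mm or more frees the drawer, and a spring kicks it about 30 mm inwards; from there it must be pushed home. Released, the key springs up again.
- release_top (a point): centre of the top of the release key: grey, 26 mm (x) x 44 mm (y), on the cabinet's top edge at the front, mid-width, 19 mm behind the front face; top 198 mm above the bench when up. Pressed straight down.
- drawer_handle (a point): middle of the drawer's handle: a straight dark bar along y, 10 mm thick, 120 mm long, 50 mm above the bench, 45 mm in front of the drawer's front plate (8 mm thick, top 68 mm above the bench). With the drawer home the bar is 75 mm in front of the cabinet's front face, so it can be gripped from above.
- drawer_tray (a point): moves with the drawer: on its floor's top surface (36 mm above the bench), mid-width, 75 mm behind the handle bar; axes as the cabinet's (x into it, z up). Inside, y runs from -189 to +189 mm; side walls 12 mm high. In this frame a plate leaning properly has its centre at about x = 89, z = 30 mm, slopes at 36 degrees from level with its upper end to +x, and lies wholly inside in y.
- plate_foot (a point): where the lower edge of a leaning plate rests on the drawer's floor, mid-width: 12 mm behind the rear face of the low ledge, a strip 12 mm high and 6 mm thick across the full width. In drawer_tray's frame x = 55, z = 0 mm. Moves with the drawer.
- rest_bar (a point): mid-width of the axis of the round bar (5 mm radius, along y, full width) on top of the back rest, a 6 mm wall standing on the drawer's floor. In drawer_tray's frame x = 115, z = 36.5 mm. Plates lean on it. Moves with the drawer.
- plate_a: white ceramic filter plate, a flat rectangular slab 90 mm long (its x) x 44 mm wide (its y) x 10 mm thick (its z), about 0.09 kg; origin at the centre of the slab. Both faces and both ends are alike. It starts lying flat on a grey rubber mat (3 mm thick). Some of the four plates may be absent.
- plate_b: white ceramic filter plate, a flat rectangular slab 90 mm long (its x) x 44 mm wide (its y) x 10 mm thick (its z), about 0.09 kg; origin at the centre of the slab. Both faces and both ends are alike. It starts lying flat on a grey rubber mat (3 mm thick). Some of the four plates may be absent.
- plate_c: white ceramic filter plate, a flat rectangular slab 90 mm long (its x) x 44 mm wide (its y) x 10 mm thick (its z), about 0.09 kg; origin at the centre of the slab. Both faces and both ends are alike. It starts lying flat on a grey rubber mat (3 mm thick). Some of the four plates may be absent.
- plate_d: white ceramic filter plate, a flat rectangular slab 90 mm long (its x) x 44 mm wide (its y) x 10 mm thick (its z), about 0.09 kg; origin at the centre of the slab. Both faces and both ends are alike. It starts lying flat on a grey rubber mat (3 mm thick). Some of the four plates may be absent.
- beaker: empty glass beaker, 68 mm across, 85 mm high, standing near the mat; origin under its centre, z up. Leave it standing.
- amber_bottle: amber glass bottle, 76 mm across, 160 mm high, standing near the mat; origin under its centre, z up. Leave it standing.
Things that resemble listed ones, but are neither listed nor needed, are in the scene too. Leave any purple or yellow look-alike of the plate_c alone.

How it is judged:
By the outcome, as a careful person would: the job done as asked, in the order asked, and still so for the second after the job is handed in, with the robot touching nothing.
Of plate_a, plate_b, plate_c, plate_d only 3 to 4 are there at a start; the rules pass over those that are not, and their reading is None.
At some moment in a run one of plate_a, plate_b, plate_c, plate_d may be knocked a few centimetres aside while the robot is not near it.
Once in a run the grip may slacken for a moment while it holds something.
It also fails if it takes over 210 s, if anything falls off the work surface, if the arm or the gripper's body presses on something with over 40 N, if the wrist force passes 120 N, or if a joint passes its speed limit or range.

## Robot

A 6-joint arm with a two-finger parallel gripper is mounted at the origin on the work surface. World frame = base frame: x ahead of the robot, y to its left, z up, the work surface at z = 0. Lengths are in m, angles in rad, forces in N, time in s.
With the tool pointing down it reaches from about 0.35 to 0.975 m from the base axis. Payload 4.9 kg.
Tool frame: the origin (TCP) lies midway between the tips of the shut fingers; the grasp point (between the pads) lies 19 mm behind it (manip.pinch_z is the distance from the TCP to the grasp point, in m); z points along the fingers, y is the direction in which the jaws open and shut (so a half turn about z gives the same grasp; the last joint's range is limited). The gripper opens to 85 mm and grips with 20 to 120 N. Pads are 22 mm wide; open, the fingers measure 114 mm over their backs; the gripper's body (76 mm by 85 mm) begins 54 mm behind the grasp point. The pads swing forward as they close: fully open they stand 13 mm farther back than shut.
Start: joints at [-1.332, 0.053, 1.613, -0, 1.476, -0.119], TCP at [0.219, -0.585, 0.231] pointing down, gripper open.
Joint ranges: [-3.01, 3.01], [-1.01, 2.22], [0.06, 2.58], [-1.02, 4.17], [0.09, 2.62], [-3.14, 3.14]. Speed limits (rad/s): [2.57, 2.57, 3.14, 3.14, 3.14, 3.14].

## Interface

Orientations are given as a unit quaternion [w, x, y, z].
In Python, from plant import manip gives the robot as it stands.
- The arm moves only by the tool drive_tool, never from a script. Its argument "commands" is text: rows parted by semicolons, each of 5 numbers parted by spaces: the finger opening in mm, from 0 to 85.4, then the shift along the tool's x, y, z in units of 30 mm (1.0 is 30 mm), then the turn about the tool's z in degrees. A call has exactly 8 rows; each row shifts and turns the commanded pose from where the row before left it, along the tool's axes as they then stand; what a row does not reach is not made up. A row lasts 1/8 s, in which the tool goes at most 62.5 mm and 10.7 degrees, less where a joint would pass 70% of its speed; a pose out of reach is approached as far as the arm can. A call is refused whole if a number of a shift passes 1 or a number of a turn 10.7, either way. A call with a gripper value outside its range is refused whole. The fingers move at their own pace and stop on an object; the grip force is fixed at half the most. Time passes only in rows, so rows that do not move let the fingers close, or fill a call up. It gives the time, the measured TCP pose, the force and the opening at its end, in the units of the state.
- manip.state(): the state, without advancing time (a new reading comes with each control period).
- manip.grab_frame(name): name is "scene" or "top"; returns the picture (384x512x3 uint8, red, green, blue); there is no depth.
- manip.camera_params(name): a dict with "fx", "fy", "cx", "cy" (pixels), "distortion" ([k1, k2, p1, p2, k3] as OpenCV has them; the pictures are not rectified), "xyz" and "orientation" of the camera in the world. Camera axes: x right, y down, z forward; pixel columns grow to the right and rows downward; lengths in m; the calibration is good to about 2 mm. A picture is of the moment at which its call begins. camera_params takes no time and is no camera call.
- manip.job_done(): hands the job in, once; it reports no verdict.
The state is a dict: "time": time; "joint_pos": joint angles; "joint_vel": joint speeds; "joint_efforts": joint torques, N m; "tool_pos": TCP position; "tool_rot": TCP orientation; "contact_force": force on the tool from outside, world axes, zero at the start; "ft_torque": the same for the moment, N m; "gripper_width": opening from 0.0 (shut) to 1.0 (fully open).
Only numpy, scipy, OpenCV 4.12 (cv2) and the standard library are available. Lean on these libraries where they do the work, as an engineer would, in place of code of your own. Each camera call takes 0.05 s, during which the arm holds its last target. There are 200 camera calls.

## Working session

There is one attempt and no reset: what is moved stays moved. The work goes in short steps, Python scripts to look and compute and a tool call to move; the robot and the scene stay as the last step left them, time stands still between calls to the robot, and variables do not carry over. Pictures are saved under pics/ and viewed, about 12 in all and at most 16, crops included, and the job is handed in when it is done.

Besides the shell and the picture viewer there is one more tool, called after ">>>" in YAML: its name, and indented under it one key for each argument. drive_tool: Moves the arm, as the interface text tells. Its arguments: {"type":"object","properties":{"commands":{"type":"string"}},"required":["commands"]}

```bash
ls; mkdir -p pics; python3 - <<'E'
from plant import manip
import cv2,numpy as np
print(manip.state())
for n in("scene","top"):
    print(n,manip.camera_params(n)); cv2.imwrite(f"pics/{n}0.png",manip.grab_frame(n)[:,:,::-1])
print(manip.pinch_z)
E
```

```text
pics
{'time': 0.0, 'joint_pos': array([-1.33198494e+00,  5.33494972e-02,  1.61431913e+00, -1.58750988e-05,
        1.47602133e+00, -1.19006381e-01]), 'joint_vel': array([ 1.43855191e-04, -2.76389322e-04,  4.28375665e-04, -1.59782338e-03,
        3.86127536e-05,  1.07425604e-03]), 'joint_efforts': array([-4.12561149e-04, -3.93679440e+01, -3.70180678e+01, -1.00009011e-04,
        6.90198125e-03,  1.03776367e-05]), 'tool_pos': array([ 0.21873436, -0.58479087,  0.23005259]), 'tool_rot': array([-1.04630006e-03,  9.84037773e-01,  1.77956630e-01, -7.06664002e-05]), 'contact_force': array([-0.11460567,  1.34716412, -0.47110271]), 'ft_torque': array([ 0.00739836, -0.02284306,  0.03996071]), 'gripper_width': 1.0020717867208842}
scene {'fx': 417.1158509695688, 'fy': 417.1158509695688, 'cx': 249.0134505923223, 'cy': 187.88549495862773, 'distortion': array([-0.07162866,  0.        ,  0.        ,  0.        ,  0.        ]), 'xyz': array([ 0.66280446, -0.28342481,  1.2435953 ]), 'orientation': array([-0.15918354,  0.96799668,  0.19104166, -0.03385438])}
top {'fx': 425.46766483560543, 'fy': 425.46766483560543, 'cx': 252.805620608948, 'cy': 190.19383507720448, 'distortion': array([-0.09355201,  0.        ,  0.        ,  0.        ,  0.        ]), 'xyz': array([0.42463808, 0.06304494, 1.4192782 ]), 'orientation': array([-0.0361786 ,  0.71146473, -0.70132085,  0.0256536 ])}
0.0187
```

View pics/scene0.png

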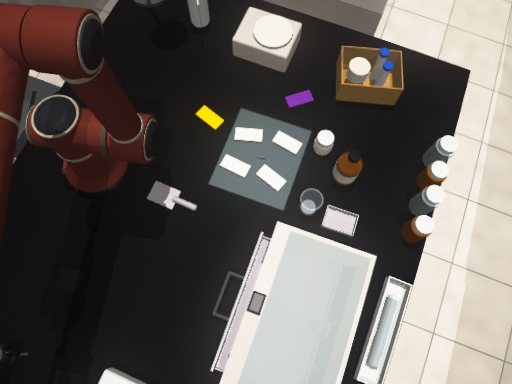

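View pics/top0.png

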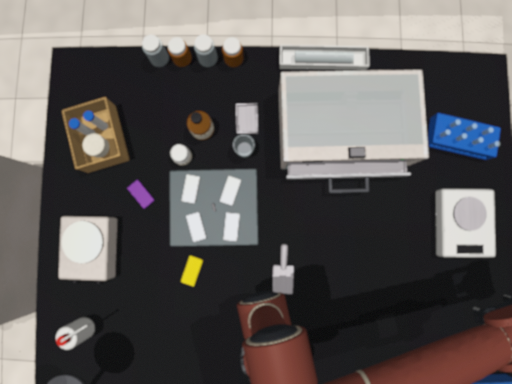

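The pictures show four white plates on the mat: top view near (190,188), (230,190), (196,227), (232,227). The cabinet is at top right with its key at (357,152) and handle near (350,185). Yellow and purple decoys lie off the mat, and the beaker is at (244,146) with the bottle at (200,123).

```bash
cat > h.py <<'E'
from plant import manip
import cv2,numpy as np
from scipy.spatial.transform import Rotation as R
def rot(q): return R.from_quat([q[1],q[2],q[3],q[0]]).as_matrix()
CP={n:manip.camera_params(n) for n in("scene","top")}
def KD(n):
    c=CP[n]; return np.array([[c["fx"],0,c["cx"]],[0,c["fy"],c["cy"]],[0,0,1]]),np.array(c["distortion"])
def ray(n,uv):
    K,D=KD(n); p=cv2.undistortPoints(np.array([[uv]],float),K,D)[0,0]
    d=rot(CP[n]["orientation"])@[p[0],p[1],1]; return np.array(CP[n]["xyz"]),d/np.linalg.norm(d)
def onz(n,uv,z):
    o,d=ray(n,uv); return o+d*(z-o[2])/d[2]
def tri(us,ut):
    (a,d),(b,e)=ray("scene",us),ray("top",ut)
    s,t=np.linalg.lstsq(np.c_[d,-e],b-a,rcond=None)[0]; p,q=a+s*d,b+t*e
    return (p+q)/2,np.linalg.norm(p-q)*1000
def proj(n,P):
    K,D=KD(n); M=rot(CP[n]["orientation"]).T; t=-M@np.array(CP[n]["xyz"])
    return cv2.projectPoints(np.array(P,float).reshape(-1,1,3),cv2.Rodrigues(M)[0],t,K,D)[0][:,0]
def grab(n,f=None):
    im=manip.grab_frame(n)
    if f: cv2.imwrite(f"pics/{f}.png",im[:,:,::-1])
    return im
def plates(n,im):
    "white blobs of plate size, found on the plane of their tops"
    hsv=cv2.cvtColor(im,cv2.COLOR_RGB2HSV); m=cv2.inRange(hsv,(0,0,170),(180,60,255)); out=[]
    for c in cv2.findContours(m,cv2.RETR_EXTERNAL,cv2.CHAIN_APPROX_NONE)[0]:
        if not 100<cv2.contourArea(c)<900: continue
        w=np.array([onz(n,p,.013)[:2] for p in c[:,0]],np.float32)*1000
        (x,y),(a,b),t=cv2.minAreaRect(w)
        if a<b: a,b,t=b,a,t+90
        if 75<a<105 and 33<b<56: out.append((x,y,a,b,(t+90)%180-90,c[:,0].mean(0)))
    return out
def tool():
    s=manip.state(); M=rot(s["tool_rot"]); return s,np.array(s["tool_pos"]),M
def go(x,y,z,yaw=None):
    "yaw: world heading (deg) of the tool's x axis, mod 180. Prints turn, then shift in units along the axes after the turn"
    s,p,M=tool(); now=np.degrees(np.arctan2(M[1,0],M[0,0])); 
    if yaw is None: yaw=now
    d=(yaw-now+90)%180-90
    a=np.radians(now+d); dx=np.array([x,y,z])-p
    u=np.array([dx@[np.cos(a),np.sin(a),0],dx@[np.sin(a),-np.cos(a),0],-dx[2]])/.03
    print("at",np.round(p*1000,1),"yaw %.1f j6 %.0f t %.1f turn %.1f shift"%(now,np.degrees(s["joint_pos"][5]),s["time"],-d),np.round(u,2))
E
python3 - <<'E'
from h import *
for n in("scene","top"):
    im=cv2.imread(f"pics/{n}0.png")[:,:,::-1].copy()
    for p in plates(n,im): print(n,np.round(p[:5],1),np.round(p[5],1))
a=cv2.imread("pics/top0.png")[55:200,265:435]; b=cv2.imread("pics/scene0.png")[215:384,200:385]
cv2.imwrite("pics/c1.png",np.hstack([cv2.resize(a,None,fx=2.3,fy=2.3,interpolation=2),cv2.resize(b,(400,333),interpolation=2)])) if 0 else None
A=cv2.resize(a,None,fx=4.5,fy=4,interpolation=2); cv2.imwrite("pics/cA.png",A)
B=cv2.resize(b,None,fx=4,fy=3.5,interpolation=2); cv2.imwrite("pics/cB.png",B)
E
```

```text
scene [ 370.7 -544.7  100.9   36.6   23.6] [115.6 379.2]
scene [548.  160.1  92.   45.8 -17.9] [270.9 177. ]
scene [427.6 154.5  91.9  45.   -5.7] [235.  165.1]
scene [551.9 292.7  91.7  46.1  -9.4] [286.9 141.9]
scene [425.6 271.4  92.1  46.5  16.9] [248.2 134. ]
top [426.8 154.9  92.7  47.1  -4.9] [230.9 226.3]
top [424.5 272.8  93.6  47.4  16.8] [195.5 226.5]
top [546.6 161.   92.7  46.5 -17.4] [229.9 190.3]
top [551.  294.4  92.9  46.9  -9.8] [190.1 188.3]
```

View pics/cA.png

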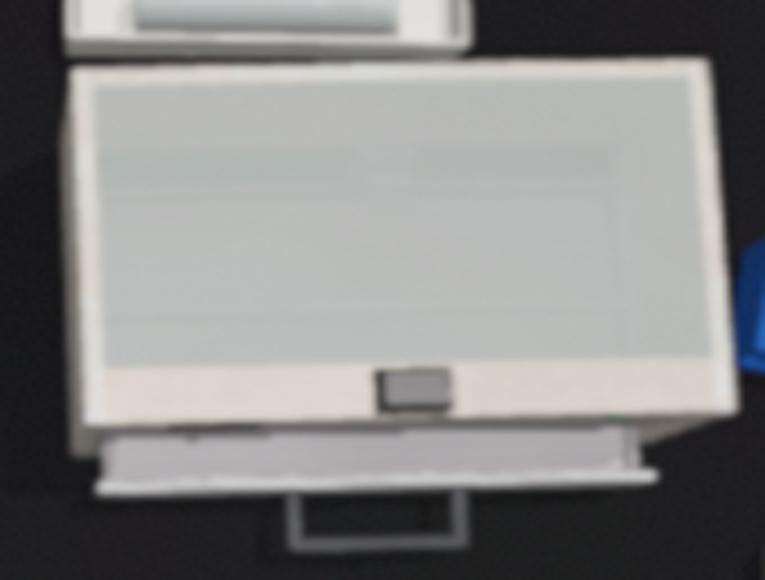

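View pics/cB.png

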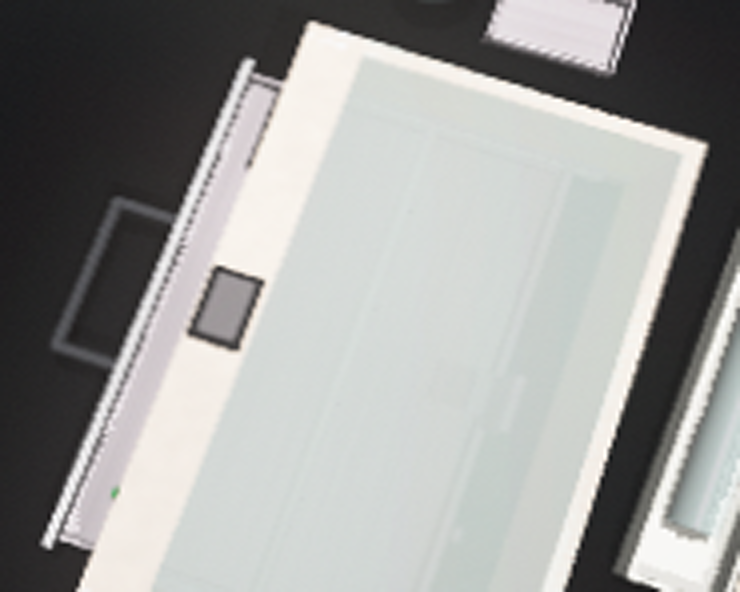

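```bash
python3 - <<'E'
from h import *
L=tri((229.3,273),(330.6,191.3));Rr=tri((214.3,314.1),(367.9,190.));k=tri((256.75,303),(357.9,152.5))
print("handle L",L,"R",Rr,"key",k)
d=L[0]-Rr[0]; print("len",np.linalg.norm(d),"yaw bar-normal",np.degrees(np.arctan2(-d[0],d[1])))
a,b=onz("top",(283.9,160.75),.18),onz("top",(429,157.5),.18); e=a-b
print("front edge",a,b,np.linalg.norm(e),"yaw",np.degrees(np.arctan2(-e[0],e[1])))
h=(L[0]+Rr[0])/2; print("mid handle",h)
go(h[0],h[1],.15,95)
E
```

```text
handle L (array([ 0.54658284, -0.16799271,  0.03975304]), np.float64(3.032134391511467)) R (array([ 0.55259787, -0.28896047,  0.0439134 ]), np.float64(4.254633663919901)) key (array([ 0.65089042, -0.2243838 ,  0.18359646]), np.float64(5.333535706199719))
len 0.12118865359558914 yaw bar-normal 2.8466467459880955
front edge [ 0.62138978 -0.00784704  0.18      ] [ 0.63811865 -0.44089835  0.18      ] 0.4333743065005714 yaw 2.2122482968837547
mid handle [ 0.54959036 -0.22847659  0.04183322]
at [ 218.7 -584.8  230.2] yaw 20.5 j6 -7 t 0.1 turn -74.5 shift [10.87 12.02  2.67]
```

>>> drive_tool:
  commands: "40 0 0 0 -9;40 0 0 0 -9;40 0 0 0 -9;40 0 0 0 -9;40 0 0 0 -9;40 0 0 0 -9;40 0 0 0 -9;40 0 0 0 -9"

```text
time: 1.1
tool_pos: [0.2188, -0.585, 0.2305]
tool_rot: [-0.001, 0.69, 0.724, 0.0]
contact_force: [-0.2, 0.3, 0.4]
gripper_width: 0.463
```

>>> drive_tool:
  commands: "40 1 1 0 0;40 1 1 0 0;40 1 1 0 0;40 1 1 0 0;40 1 1 0 0;40 1 1 0 0;40 1 1 0 0;40 1 1 0 0"

```text
time: 2.1
tool_pos: [0.4488, -0.3338, 0.2308]
tool_rot: [-0.0, 0.692, 0.722, -0.0]
contact_force: [0.8, 0.1, 0.5]
gripper_width: 0.469
```

```bash
python3 - <<'E'
from h import *
L=(onz("top",(330.6,191.3),.055)+onz("scene",(229.3,273),.055))/2;r=(onz("top",(367.9,190),.055)+onz("scene",(214.3,314.1),.055))/2
h=(L+r)/2;print(h)
go(h[0],h[1],.1,92.5)
E
```

```text
[ 0.54962599 -0.22749467  0.055     ]
at [ 448.8 -333.8  230.8] yaw 92.5 j6 -47 t 2.1 turn -0.0 shift [3.39 3.51 4.36]
```

>>> drive_tool:
  commands: "40 0.85 0.85 0 0;40 0.85 0.85 0 0;40 0.85 0.85 0 0;40 0.84 0.96 0 0;40 0 0 1 0;40 0 0 1 0;40 0 0 1 0;40 0 0 0 0"

```text
time: 3.1
tool_pos: [0.5467, -0.2277, 0.1376]
tool_rot: [-0.004, 0.691, 0.722, -0.001]
contact_force: [0.5, -0.2, 0.1]
gripper_width: 0.47
```

```bash
python3 - <<'E'
from h import *
a=grab("top");b=grab("scene")
A=cv2.resize(a[120:240,290:410],(400,400),interpolation=2);B=cv2.resize(b[220:350,180:310],(400,400),interpolation=2)
cv2.imwrite("pics/d.png",np.hstack([A,B])[:,:,::-1]); go(.5496,-.2275,.033,92.5)
E
```

```text
at [ 549.  -229.   141.7] yaw 92.5 j6 -32 t 3.2 turn -0.0 shift [0.05 0.02 3.62]
```

View pics/d.png

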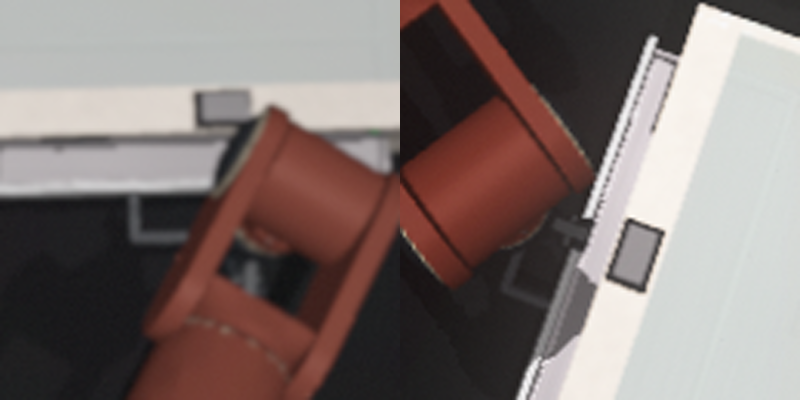

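The hand is above the middle of the handle and hides its right part. The bar's left end is visible at about (135,238) in the left crop. Next I descend.

>>> drive_tool:
  commands: "40 0 0 0.6 0;40 0 0 0.6 0;40 0 0 0.6 0;40 0 0 0.6 0;40 0 0 0.6 0;40 0 0 0.6 0;40 0 0 0 0;40 0 0 0 0"

```text
time: 4.2
tool_pos: [0.5493, -0.2292, 0.0337]
tool_rot: [0.0, 0.692, 0.722, 0.0]
contact_force: [0.1, -0.4, 0.6]
gripper_width: 0.465
```

>>> drive_tool:
  commands: "0 0 0 0 0;0 0 0 0 0;0 0 0 0 0;0 0 0 0 0;0 0 0 0 0;0 0 0 0 0;0 0 0 0 0;0 0 0 0 0"

```text
time: 5.2
tool_pos: [0.5497, -0.2293, 0.0344]
tool_rot: [0.001, 0.692, 0.722, 0.0]
contact_force: [-0.0, -0.3, 5.9]
gripper_width: 0.089
```

>>> drive_tool:
  commands: "0 0 -0.7 0 0;0 0 -0.7 0 0;0 0 -0.7 0 0;0 0 -0.7 0 0;0 0 -0.7 0 0;0 0 -0.7 0 0;0 0 -0.7 0 0;0 0 -0.3 0 0"

```text
time: 6.2
tool_pos: [0.3951, -0.2356, 0.0345]
tool_rot: [0.003, 0.692, 0.722, 0.003]
contact_force: [11.3, 3.4, -0.9]
gripper_width: 0.088
```

>>> drive_tool:
  commands: "0 0 -0.3 0 0;0 0 -0.2 0 0;0 0 -0.1 0 0;0 0 -0.1 0 0;0 0 -0.1 0 0;0 0 0 0 0;0 0 0 0 0;0 0 0 0 0"

```text
time: 7.2
tool_pos: [0.3716, -0.2365, 0.0344]
tool_rot: [0.002, 0.692, 0.722, 0.002]
contact_force: [7.1, 3.6, 3.1]
gripper_width: 0.089
```

>>> drive_tool:
  commands: "0 0 -0.1 0 0;0 0 -0.1 0 0;0 0 -0.1 0 0;0 0 -0.1 0 0;0 0 0 0 0;0 0 0 0 0;0 0 0 0 0;0 0 0 0 0"

```text
time: 8.2
tool_pos: [0.3714, -0.2367, 0.0347]
tool_rot: [0.015, 0.693, 0.72, 0.013]
contact_force: [63.9, 6.2, -36.4]
gripper_width: 0.088
```

>>> drive_tool:
  commands: "0 0 0.2 0 0;0 0 0.2 0 0;0 0 0.1 0 0;0 0 0.1 0 0;0 0 0 0 0;30 0 0 0 0;30 0 0 0 0;30 0 0 0 0"

```text
time: 9.2
tool_pos: [0.3746, -0.2364, 0.0328]
tool_rot: [-0.0, 0.692, 0.722, -0.0]
contact_force: [-0.0, -0.3, 0.6]
gripper_width: 0.354
```

>>> drive_tool:
  commands: "30 0 0 -1 0;30 0 0 -1 0;60 0 0 -1 0;60 0 0 -1 10;60 0 0 -1 10;60 0 0 -1 10;60 0 0 0 10;60 0 0 0 10"

```text
time: 10.2
tool_pos: [0.3751, -0.2367, 0.2136]
tool_rot: [0.0, 0.933, 0.36, 0.0]
contact_force: [-0.1, 0.0, -0.3]
gripper_width: 0.702
```

>>> drive_tool:
  commands: "60 0 0 0 10;60 0 0 0 10;60 0 0 0 10;60 0 0 0 0;60 -1 -1 0 0;60 -1 -1 0 0;60 0 -1 0 0;60 0 -1 0 0"

```text
time: 11.2
tool_pos: [0.29, -0.1318, 0.2132]
tool_rot: [0.0, 0.994, 0.11, 0.0]
contact_force: [0.3, -0.2, -0.1]
gripper_width: 0.702
```

```bash
python3 - <<'E'
from h import *
a=grab("top","t2");b=grab("scene","s2")
A=cv2.resize(a[60:270,150:440],None,fx=2.7,fy=2.7,interpolation=2);cv2.imwrite("pics/e.png",A[:,:,::-1])
for n,im in(("scene",b),("top",a)):
    for p in plates(n,im): print(n,np.round(p[:5],1))
go(.4,.1,.24,0)
E
```

```text
scene [ 370.7 -544.7  100.9   36.6   23.6]
scene [548.2 160.1  92.3  45.8 -17.9]
scene [427.8 154.5  92.3  45.   -5.7]
scene [551.9 292.7  91.7  46.1  -9.4]
scene [425.6 271.4  92.1  46.5  16.9]
top [426.8 154.9  92.7  47.1  -4.9]
top [424.5 272.8  93.6  47.4  16.8]
top [546.7 161.3  92.7  47.4 -17.6]
top [551.  294.4  92.9  46.9  -9.8]
at [ 290.3 -131.   213.2] yaw 12.8 j6 39 t 11.3 turn 12.8 shift [ 3.66 -7.7  -0.89]
```

View pics/e.png

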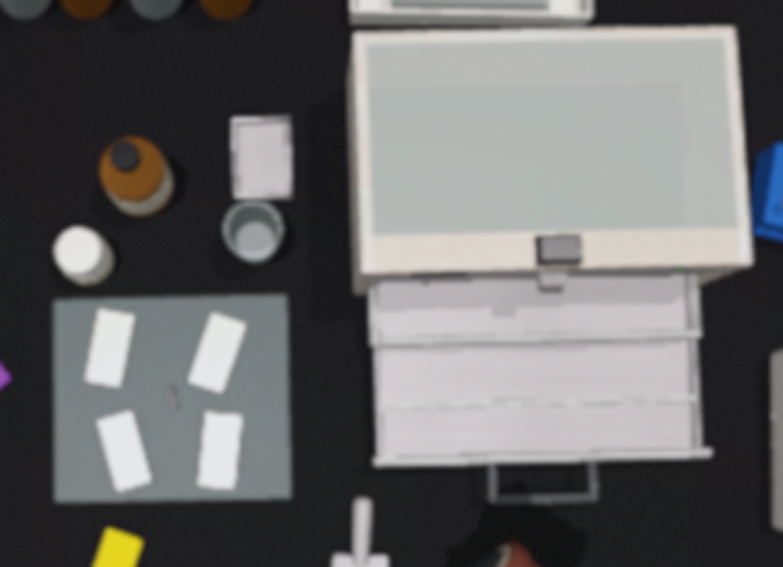

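Top view: the drawer is out. In the crop the rest bar lies along row ~343, the ledge along row ~403, and the front plate along row ~460. The handle spans (490–598, 497). I'll view the same area in the scene camera to triangulate.

```bash
python3 - <<'E'
import cv2
b=cv2.imread("pics/s2.png")[215:384,150:300];cv2.imwrite("pics/f.png",cv2.resize(b,None,fx=3.5,fy=3.5,interpolation=2))
E
```

```text
(no output)
```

View pics/f.png

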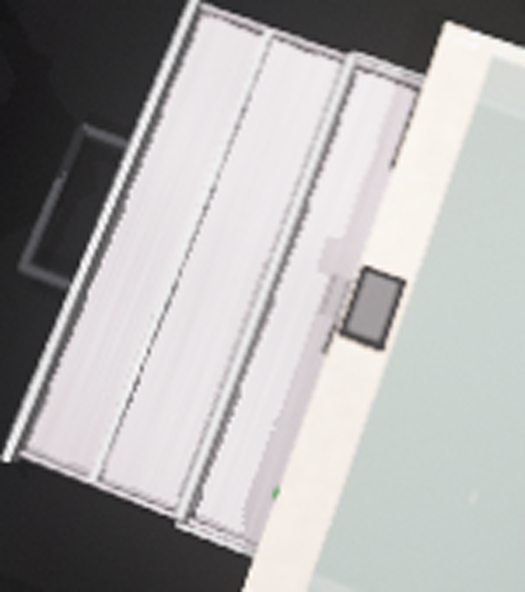

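```bash
python3 - <<'E'
from h import *
S=lambda u,v:(150+u/3.5,215+v/3.5);T=lambda u,v:(150+u/2.7,60+v/2.7)
def line(nm,s1,s2,t1,t2):
    a=tri(S(*s1),T(*t1));b=tri(S(*s2),T(*t2));d=a[0]-b[0]
    print(nm,np.round(a[0]*1e3),np.round(b[0]*1e3),"res %.1f %.1f"%(a[1],b[1]),"mid",np.round((a[0]+b[0])*500,1),"len %.0f yaw %.2f"%(np.linalg.norm(d)*1e3,np.degrees(np.arctan2(-d[0],d[1]))))
line("bar",(352,58),(184,522),(370,345),(701,336))
line("ledge",(270,32),(98,478),(374,404),(697,398))
line("front",(197,2),(10,458),(375,462),(711,453))
line("handle",(85,128),(25,270),(490,498),(598,495))
E
```

```text
bar [557. -28.  21.] [ 574. -422.   54.] res 0.2 10.6 mid [ 565.4 -225.    37.6] len 396 yaw 2.55
ledge [484. -34.  24.] [ 499. -419.   45.] res 1.8 9.4 mid [ 491.6 -226.5   34.5] len 386 yaw 2.31
front [415. -35.  27.] [ 433. -431.   59.] res 0.5 8.2 mid [ 423.7 -232.7   43.1] len 398 yaw 2.63
handle [ 374. -172.   37.] [ 381. -297.   53.] res 1.8 5.6 mid [ 377.3 -234.4   44.6] len 126 yaw 3.14
```

```bash
python3 - <<'E'
from h import *
S=lambda u,v:(150+u/3.5,215+v/3.5);T=lambda u,v:(150+u/2.7,60+v/2.7)
def line(nm,s1,s2,t1,t2,zt):
    # x at y=-0.23 of each view's line as function of z
    f=lambda n,p,q,z:np.interp(-.23,*zip(*sorted([(onz(n,x,z)[1],onz(n,x,z)[0]) for x in(p,q)])))
    z=np.linspace(0,.15,151); d=np.array([f("scene",S(*s1),S(*s2),k)-f("top",T(*t1),T(*t2),k) for k in z])
    k=np.argmin(abs(d)); print(nm,"z cross",z[k],"x",f("top",T(*t1),T(*t2),z[k]),"| at text z",zt,"x scene %.4f top %.4f"%(f("scene",S(*s1),S(*s2),zt),f("top",T(*t1),T(*t2),zt)))
    for n,p,q in(("scene",S(*s1),S(*s2)),("top",T(*t1),T(*t2))):print("   ends",n,np.round(onz(n,p,zt)*1e3),np.round(onz(n,q,zt)*1e3))
line("bar",(352,58),(184,522),(370,345),(701,336),.0775)
line("ledge",(270,32),(98,478),(374,404),(697,398),.048)
line("front",(197,2),(10,458),(375,462),(711,453),.068)
line("handle",(85,128),(25,270),(490,498),(598,495),.055)
E
```

```text
bar z cross 0.012 x 0.5658079317401028 | at text z 0.0775 x scene 0.5709 top 0.5598
   ends scene [561. -40.  77.] [ 580. -416.   77.]
   ends top [551. -24.  77.] [ 567. -417.   77.]
ledge z cross 0.017 x 0.4908887184093143 | at text z 0.048 x scene 0.4952 top 0.4896
   ends scene [487. -39.  48.] [ 503. -416.   48.]
   ends top [483. -32.  48.] [ 496. -421.   48.]
front z cross 0.024 x 0.4216504427435692 | at text z 0.068 x scene 0.4303 top 0.4221
   ends scene [423. -43.  68.] [ 438. -427.   68.]
   ends top [415. -32.  68.] [ 430. -430.   68.]
handle z cross 0.029 x 0.37500482828045556 | at text z 0.055 x scene 0.3812 top 0.3761
   ends scene [ 379. -173.   55.] [ 384. -295.   55.]
   ends top [ 374. -169.   55.] [ 379. -298.   55.]
```

```bash
python3 - <<'E'
from h import *
go(.4273,.1547,.06,-5.3)
E
```

```text
at [ 290.3 -131.   213.2] yaw 12.8 j6 39 t 11.3 turn 18.1 shift [ 3.67 -9.9   5.11]
```

>>> drive_tool:
  commands: "60 0 0 0 9;60 0 0 0 9.1;60 0.4 -1 0 0;60 0.4 -1 0 0;60 0.4 -1 0 0;60 0.4 -1 0 0;60 0.4 -1 0 0;60 0.4 -1 0 0"

```text
time: 12.3
tool_pos: [0.3806, 0.0403, 0.2132]
tool_rot: [0.0, 0.999, -0.048, 0.0]
contact_force: [0.4, -0.3, -0.3]
gripper_width: 0.708
```

>>> drive_tool:
  commands: "60 0.4 -1 0 0;60 0.4 -1 0 0;60 0.4 -1 1 0;60 0.07 -0.9 1 0;60 0 0 1 0;60 0 0 1 0;60 0 0 1 0;60 0 0 0 0"

```text
time: 13.3
tool_pos: [0.4271, 0.1517, 0.0604]
tool_rot: [0.001, 0.999, -0.048, -0.003]
contact_force: [0.0, -0.4, 0.2]
gripper_width: 0.702
```

```bash
python3 - <<'E'
from h import *
print([np.round(p[:5],1) for p in plates("top",grab("top"))]); print([np.round(p[:5],1) for p in plates("scene",grab("scene"))])
go(.4273,.1547,.002,-5.3)
E
```

```text
[array([423.7, 281.5,  95.4,  41.6,   5.8]), array([546.6, 161.3,  92.7,  47.3, -17.8]), array([551. , 294.4,  92.9,  46.9,  -9.8])]
[array([ 370.7, -544.7,  100.9,   36.6,   23.6]), array([548. , 160.1,  92. ,  45.8, -17.9]), array([551.9, 292.7,  91.7,  46.1,  -9.4])]
at [429.7 152.3  63.8] yaw -5.6 j6 106 t 13.4 turn -0.3 shift [-0.09 -0.07  2.06]
```

>>> drive_tool:
  commands: "60 -0.05 -0.07 0.5 0;60 0 0 0.5 0;60 0 0 0.5 0;60 0 0 0.3 0;60 0 0 0.15 0;60 0 0 0.1 0;60 0 0 0.05 0;60 0 0 0 0"

```text
time: 14.4
tool_pos: [0.428, 0.1547, 0.0005]
tool_rot: [-0.0, 0.999, -0.049, 0.0]
contact_force: [-0.3, 0.1, 0.1]
gripper_width: 0.703
```

>>> drive_tool:
  commands: "30 0 0 0 0;30 0 0 0 0;30 0 0 0 0;30 0 0 0 0;30 0 0 0 0;30 0 0 0 0;30 0 0 0 0;30 0 0 0 0"

```text
time: 15.4
tool_pos: [0.4288, 0.1549, 0.0014]
tool_rot: [-0.0, 0.999, -0.049, 0.001]
contact_force: [-0.1, -0.1, 6.0]
gripper_width: 0.495
```

>>> drive_tool:
  commands: "30 0 0 -0.4 0;30 0 0 -0.8 0;30 0 0 -1 0;30 0 0 -1 0;30 0 0 -1 0;30 0 0 -1 0;30 0 0 -1 -4;30 0 0 0 -4"

```text
time: 16.4
tool_pos: [0.4292, 0.155, 0.1898]
tool_rot: [-0.0, 1.0, 0.022, 0.003]
contact_force: [-0.4, -0.4, -0.9]
gripper_width: 0.5
```

```bash
python3 - <<'E'
from h import *
print(tool()[0]["gripper_width"]); go(.5455,-.352,.11,2.5)
E
```

```text
0.4996400620471096
at [429.2 155.  189.8] yaw 2.5 j6 98 t 16.4 turn 0.0 shift [ 3.14 17.05  2.66]
```

>>> drive_tool:
  commands: "30 0.2 1 0 0;30 0.2 1 0 0;30 0.2 1 0 0;30 0.2 1 0 0;30 0.2 1 0 0;30 0.2 1 0 0;30 0.2 1 0 0;30 0.2 1 0 0"

```text
time: 17.4
tool_pos: [0.4855, -0.0839, 0.1862]
tool_rot: [-0.0, 1.0, 0.021, -0.0]
contact_force: [0.6, 0.7, -0.7]
gripper_width: 0.498
```

>>> drive_tool:
  commands: "30 0.2 1 0 0;30 0.2 1 0 0;30 0.2 1 0 0;30 0.2 1 0 0;30 0.2 1 0 0;30 0.2 1 0 0;30 0.2 1 0 0;30 0.1 1 0 0"

```text
time: 18.4
tool_pos: [0.5406, -0.3216, 0.1861]
tool_rot: [-0.0, 1.0, 0.021, -0.0]
contact_force: [0.7, 0.7, -1.1]
gripper_width: 0.494
```

```bash
python3 - <<'E'
from h import *
print(tool()[0]["gripper_width"]); go(.5455,-.352,.11,2.5)
a=grab("top","t3");b=grab("scene","s3")
A=cv2.resize(a[120:240,320:440],(400,400),interpolation=2);B=cv2.resize(b[250:384,150:284],(400,400),interpolation=2)
cv2.imwrite("pics/g.png",np.hstack([A,B])[:,:,::-1])
E
```

```text
0.4936090821022556
at [ 540.6 -321.6  186.1] yaw 2.4 j6 50 t 18.4 turn -0.1 shift [0.12 1.02 2.54]
```

View pics/g.png

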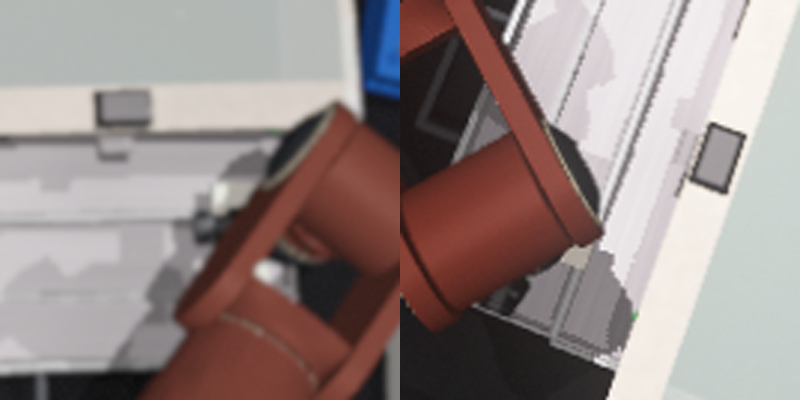

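The plate is held in the jaws over the far-right slot, at about (235,195) in the left crop. Next I move onto the slot and lower to just above the bar.

>>> drive_tool:
  commands: "30 0.14 1 0 0;30 0 0 0.6 0;30 0 0 0.6 0;30 0 0 0.6 0;30 0 0 0.6 0;30 0 0 0.6 0;30 0 0 0.3 0;30 0 0 0 0"

```text
time: 19.5
tool_pos: [0.5459, -0.3504, 0.0862]
tool_rot: [-0.001, 1.0, 0.021, -0.001]
contact_force: [0.3, 0.0, -1.5]
gripper_width: 0.498
```

>>> drive_tool:
  commands: "30 0 0 0.15 0;30 0 0 0.15 0;30 0 0 0.1 0;30 0 0 0.1 0;30 0 0 0 0;30 0 0 0 0;30 0 0 0 0;30 0 0 0 0"

```text
time: 20.5
tool_pos: [0.5468, -0.3512, 0.0753]
tool_rot: [0.0, 1.0, 0.021, 0.0]
contact_force: [-5.8, 3.1, 10.8]
gripper_width: 0.493
```

>>> drive_tool:
  commands: "30 0 0 0.07 0;30 0 0 0.07 0;30 0 0 0.07 0;30 0 0 0 0;30 0 0 0 0;30 0 0 0 0;30 0 0 0 0;30 0 0 0 0"

```text
time: 21.5
tool_pos: [0.5473, -0.352, 0.0721]
tool_rot: [0.001, 1.0, 0.021, 0.001]
contact_force: [-11.2, 6.2, 22.6]
gripper_width: 0.492
```

>>> drive_tool:
  commands: "44 0 0 0 0;44 0 0 0 0;45 0 0 0 0;46 0 0 0 0;48 0 0 0 0;50 0 0 0 0;50 0 0 0 0;50 0 0 0 0"

```text
time: 22.5
tool_pos: [0.5463, -0.3508, 0.066]
tool_rot: [0.0, 1.0, 0.021, 0.0]
contact_force: [0.4, 0.5, 0.1]
gripper_width: 0.585
```

>>> drive_tool:
  commands: "54 0 0 -0.3 0;54 0 0 -0.8 0;54 0 0 -1 0;54 0 0 -1 0;54 0 0 -1 0;54 0 0 -0.5 0;60 0 -1 0 0;60 0 -1 0 0"

```text
time: 23.5
tool_pos: [0.5435, -0.2903, 0.2039]
tool_rot: [-0.0, 1.0, 0.02, -0.0]
contact_force: [0.6, 0.9, 0.0]
gripper_width: 0.704
```

>>> drive_tool:
  commands: "60 0 -1 0 0;60 0 -1 0 0;60 0 -1 0 0;60 0 -1 0 0;60 0 -1 0 0;60 0 -1 0 0;60 0 -1 0 0;60 0 -1 0 0"

```text
time: 24.5
tool_pos: [0.5333, -0.05, 0.2036]
tool_rot: [-0.0, 1.0, 0.021, -0.0]
contact_force: [1.2, 0.2, -0.1]
gripper_width: 0.702
```

```bash
python3 - <<'E'
from h import *
a=grab("top","t4");b=grab("scene","s4")
for n,im in(("scene",b),("top",a)):
    for p in plates(n,im): print(n,np.round(p[:5],1))
A=cv2.resize(a[120:240,320:440],(400,400),interpolation=2);B=cv2.resize(b[250:384,150:284],(400,400),interpolation=2)
cv2.imwrite("pics/i.png",np.hstack([A,B])[:,:,::-1]);go(.547,.1605,.06,-17.7)
E
```

```text
scene [ 370.7 -544.7  100.9   36.6   23.6]
scene [554.5 158.2  78.6  45.6 -18.3]
scene [551.9 292.7  91.7  46.1  -9.4]
scene [425.5 271.4  91.8  46.5  16.9]
top [424.5 272.8  93.6  47.4  16.8]
top [546.6 161.3  92.7  47.3 -17.8]
top [551.  294.4  92.9  46.9  -9.8]
at [533.2 -48.8 203.6] yaw 2.6 j6 74 t 24.6 turn 20.3 shift [-1.68 -6.79  4.79]
```

View pics/i.png

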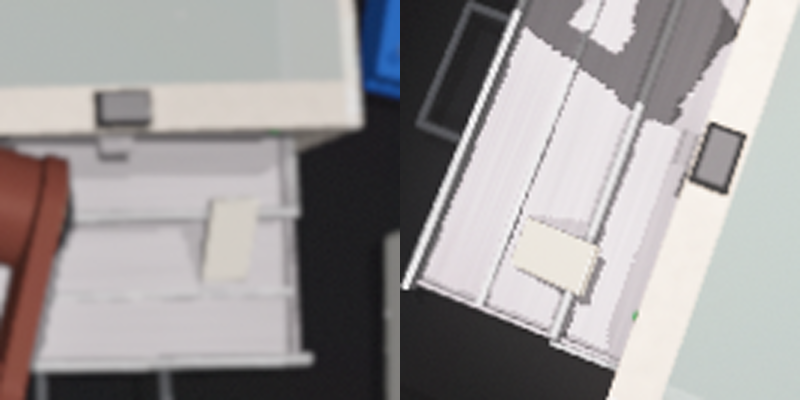

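Plate 1 leans properly. In the left crop its foot is at row ~280, just behind the ledge at row 293, and its top overlaps the bar at row 213. The other plates have not moved. Next is plate 2.

>>> drive_tool:
  commands: "60 0 0 0 10.1;60 0 0 0 10.2;60 -0.25 -1 0 0;60 -0.25 -1 0 0;60 -0.25 -1 0 0;60 -0.25 -1 0 0;60 -0.25 -1 0 0;60 -0.25 -1 0 0"

```text
time: 25.6
tool_pos: [0.5464, 0.1342, 0.2037]
tool_rot: [0.0, 0.988, -0.156, -0.0]
contact_force: [0.2, 0.8, 0.2]
gripper_width: 0.701
```

>>> drive_tool:
  commands: "60 -0.18 -0.79 0 0;60 0 0 1 0;60 0 0 1 0;60 0 0 1 0;60 0 0 1 0;60 0 0 0.7 0;60 0 0 0 0;60 0 0 0 0"

```text
time: 26.6
tool_pos: [0.5492, 0.158, 0.0639]
tool_rot: [-0.0, 0.988, -0.156, 0.001]
contact_force: [0.3, 0.8, -0.4]
gripper_width: 0.703
```

```bash
python3 - <<'E'
from h import *
go(.547,.1605,.0,-17.7)
E
```

```text
at [549.2 158.   63.9] yaw -17.9 j6 117 t 26.6 turn -0.2 shift [-0.09 -0.06  2.13]
```

>>> drive_tool:
  commands: "60 -0.1 -0.06 0.5 0;60 0 0 0.5 0;60 0 0 0.5 0;60 0 0 0.3 0;60 0 0 0.15 0;60 0 0 0.1 0;60 0 0 0.05 0;60 0 0 0 0"

```text
time: 27.6
tool_pos: [0.5463, 0.1609, 0.0003]
tool_rot: [-0.0, 0.988, -0.156, 0.0]
contact_force: [-0.2, -0.3, 0.0]
gripper_width: 0.703
```

>>> drive_tool:
  commands: "30 0 0 0 0;30 0 0 0 0;30 0 0 0 0;30 0 0 0 0;30 0 0 0 0;30 0 0 0 0;30 0 0 0 0;30 0 0 0 0"

```text
time: 28.6
tool_pos: [0.5473, 0.1611, 0.0014]
tool_rot: [-0.0, 0.988, -0.156, 0.001]
contact_force: [-1.3, -0.1, 5.6]
gripper_width: 0.493
```

>>> drive_tool:
  commands: "30 0 0 -0.4 0;30 0 0 -0.8 0;30 0 0 -1 0;30 0 0 -1 0;30 0 0 -1 0;30 0 0 -1 0;30 0 0 -1 -10.2;30 0 0 0 -10.2"

```text
time: 29.6
tool_pos: [0.5476, 0.1612, 0.1899]
tool_rot: [-0.0, 1.0, 0.025, 0.003]
contact_force: [0.3, 0.0, -1.0]
gripper_width: 0.494
```

```bash
python3 - <<'E'
from h import *
go(.543,-.268,.085,2.5)
E
```

```text
at [547.6 161.2 189.9] yaw 2.8 j6 96 t 29.6 turn 0.3 shift [-0.78 14.29  3.5 ]
```

>>> drive_tool:
  commands: "30 -0.05 1 0 0;30 -0.05 1 0 0;30 -0.05 1 0 0;30 -0.05 1 0 0;30 -0.05 1 0 0;30 -0.05 1 0 0;30 -0.05 1 0 0;30 -0.05 1 0 0.3"

```text
time: 30.6
tool_pos: [0.544, -0.0802, 0.1859]
tool_rot: [-0.0, 1.0, 0.019, -0.0]
contact_force: [-0.0, -1.2, -1.0]
gripper_width: 0.496
```

>>> drive_tool:
  commands: "30 -0.06 1 0 0;30 -0.06 1 0 0;30 -0.06 1 0 0;30 -0.06 1 0 0;30 -0.06 1 0 0;30 -0.06 1 0 0;30 -0.02 0.3 0 0;30 0 0 0 0"

```text
time: 31.6
tool_pos: [0.5401, -0.2686, 0.1859]
tool_rot: [-0.0, 1.0, 0.019, -0.0]
contact_force: [-0.3, 1.0, -0.9]
gripper_width: 0.494
```

```bash
python3 - <<'E'
from h import *
print(tool()[0]["gripper_width"]);go(.5435,-.268,.085,2.5)
E
```

```text
0.49372739178251485
at [ 540.1 -268.6  185.9] yaw 2.2 j6 54 t 31.6 turn -0.3 shift [ 0.11 -0.01  3.36]
```

>>> drive_tool:
  commands: "30 0.11 0 0.6 0;30 0 0 0.7 0;30 0 0 0.7 0;30 0 0 0.6 0;30 0 0 0.5 0;30 0 0 0.3 0;30 0 0 0 0;30 0 0 0 0"

```text
time: 32.6
tool_pos: [0.5443, -0.269, 0.0849]
tool_rot: [0.0, 1.0, 0.019, 0.001]
contact_force: [1.1, -0.8, -1.0]
gripper_width: 0.496
```

>>> drive_tool:
  commands: "30 0 0 0.15 0;30 0 0 0.15 0;30 0 0 0.15 0;30 0 0 0.1 0;30 0 0 0.1 0;30 0 0 0 0;30 0 0 0 0;30 0 0 0 0"

```text
time: 33.6
tool_pos: [0.5448, -0.2698, 0.07]
tool_rot: [0.001, 1.0, 0.019, 0.001]
contact_force: [-11.9, 4.0, 22.2]
gripper_width: 0.497
```

>>> drive_tool:
  commands: "44 0 0 0 0;44 0 0 0 0;45 0 0 0 0;46 0 0 0 0;48 0 0 0 0;50 0 0 0 0;50 0 0 0 0;50 0 0 0 0"

```text
time: 34.6
tool_pos: [0.5437, -0.2686, 0.0645]
tool_rot: [0.0, 1.0, 0.019, 0.0]
contact_force: [0.5, 0.9, 0.8]
gripper_width: 0.583
```

>>> drive_tool:
  commands: "52 0 0 -0.3 0;52 0 0 -0.8 0;52 0 0 -1 0;52 0 0 -1 0;54 0 0 -1 0;54 0 0 -0.5 0;60 0 -1 0 0;60 0 -1 0 0"

```text
time: 35.6
tool_pos: [0.5412, -0.2081, 0.2025]
tool_rot: [-0.0, 1.0, 0.019, -0.0]
contact_force: [0.1, -0.5, -0.1]
gripper_width: 0.707
```

>>> drive_tool:
  commands: "60 0 -1 0 0;60 0 -1 0 0;60 0 -1 0 0;60 0 -1 0 0;60 0 -1 0 0;60 0 -1 0 0;60 0 -1 0 0;60 0 -1 0 0"

```text
time: 36.6
tool_pos: [0.5317, 0.0322, 0.2021]
tool_rot: [-0.0, 1.0, 0.019, -0.0]
contact_force: [0.4, -0.3, -0.2]
gripper_width: 0.705
```

```bash
python3 - <<'E'
from h import *
a=grab("top","t5");b=grab("scene","s5")
for n,im in(("scene",b),("top",a)):
    for p in plates(n,im): print(n,np.round(p[:5],1))
A=cv2.resize(a[120:240,320:440],(400,400),interpolation=2);B=cv2.resize(b[220:384,120:284],(400,400),interpolation=2)
cv2.imwrite("pics/j.png",np.hstack([A,B])[:,:,::-1]);go(.425,.272,.06,16.9);go(.5515,.2935,.06,-9.6)
E
```

```text
scene [ 370.7 -544.7  100.9   36.6   23.6]
at [531.6  33.3 202.1] yaw 2.4 j6 83 t 36.7 turn -14.5 shift [-1.09 -8.65  4.74]
at [531.6  33.3 202.1] yaw 2.4 j6 83 t 36.7 turn 12.0 shift [-0.79 -8.66  4.74]
```

View pics/j.png

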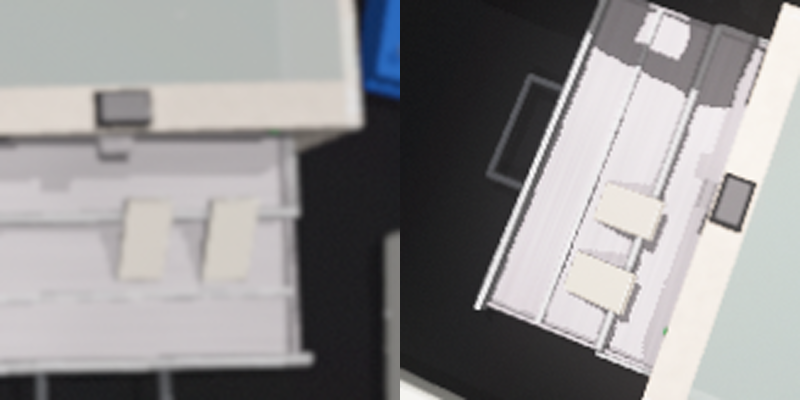

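Plates 1 and 2 lean well, both with their feet behind the ledge. The mat plates were not detected this time, so I'm looking at the mat.

```bash
python3 - <<'E'
import cv2,numpy as np
a=cv2.imread("pics/t5.png")[130:260,150:280];b=cv2.imread("pics/s5.png")[90:220,190:320]
cv2.imwrite("pics/k.png",np.hstack([cv2.resize(x,(390,390),interpolation=2) for x in(a,b)]))
E
```

```text
(no output)
```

View pics/k.png

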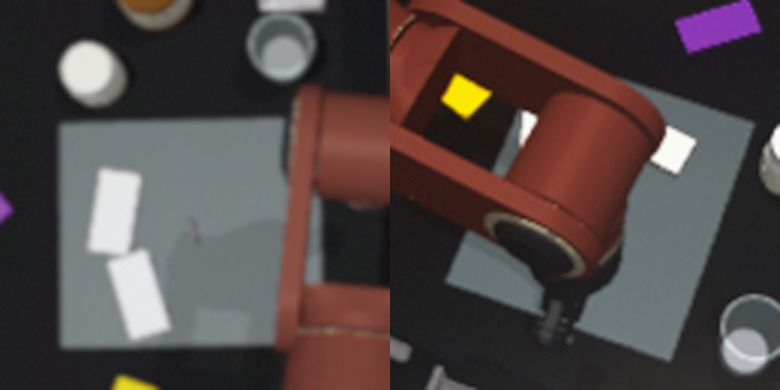

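The far-left mat plate was knocked and now touches its neighbour, so the blobs merged. I'll separate them by eroding the mask in the top view.

```bash
cat >> h.py <<'E'
def plates2(n,im):
    "touching plates: erode the mask until they part, grow the rectangles back"
    K=np.ones((3,3),np.uint8); big=cv2.resize(im,None,fx=4,fy=4,interpolation=cv2.INTER_CUBIC)
    m=cv2.inRange(cv2.cvtColor(big,cv2.COLOR_RGB2HSV),(0,0,170),(180,60,255)); e=cv2.erode(m,K,iterations=10); out=[]
    for c in cv2.findContours(e,cv2.RETR_EXTERNAL,cv2.CHAIN_APPROX_NONE)[0]:
        if not 800<cv2.contourArea(c)<15000: continue
        w=np.array([onz(n,(p+.5)/4-.5,.013)[:2] for p in c[:,0]],np.float32)*1000
        (x,y),(a,b),t=cv2.minAreaRect(w)
        if a<b: a,b,t=b,a,t+90
        if 55<a<85 and 15<b<35: out.append((x,y,a,b,(t+90)%180-90))
    return out
E
python3 - <<'E'
from h import *
for p in plates2("top",grab("top")): print(np.round(p,1)); 
for p in plates2("top",cv2.imread("pics/t2.png")[:,:,::-1].copy()): print("ref",np.round(p,1))
E
```

```text
ref [426.5 155.3  76.9  30.5  -4.6]
ref [424.2 272.8  74.   27.8  17.4]
ref [546.7 161.2  72.4  26.6 -18. ]
ref [550.7 294.4  74.6  28.   -9.7]
```

```bash
sed -i 's/def plates2(n,im)/def plates2(n,im,it=10)/; s/iterations=10/iterations=it/; s/55<a<85 and 15<b<35/35<a<85 and 5<b<35/;s/if not 800</if not 200</' h.py; python3 - <<'E'
from h import *
im=cv2.imread("pics/t5.png")[:,:,::-1].copy(); print(tool()[0]["time"])
for it in(12,15,18,21):
    for p in plates2("top",im,it): print(it,np.round(p,1))
E
```

```text
36.75
12 [423.2 273.1  75.3  23.3  18.2]
12 [510.9 301.3  71.8  25.3  -7.5]
15 [423.1 273.1  69.   17.1  18.2]
15 [510.9 301.3  66.1  19.4  -7.2]
18 [423.1 273.1  62.8  10.9  18.2]
18 [510.8 301.3  60.2  13.6  -7.4]
18 [789.8 107.8  58.9  32.2   2.8]
21 [510.7 301.3  54.3   7.9  -7.4]
21 [790.3 107.8  52.7  26.9   3.9]
```

```bash
python3 - <<'E'
from h import *
go(.5115,.3008,.06,-7.4)
E
```

```text
at [531.8  32.1 202.1] yaw 2.3 j6 83 t 36.8 turn 9.7 shift [-1.83 -8.8   4.74]
```

>>> drive_tool:
  commands: "60 0 0 0 9.7;60 -0.2 -1 0 0;60 -0.2 -1 0 0;60 -0.2 -1 0 0;60 -0.2 -1 0 0;60 -0.2 -1 0 0;60 -0.2 -1 0 0;60 -0.2 -1 0 0"

```text
time: 37.75
tool_pos: [0.5183, 0.2447, 0.2023]
tool_rot: [0.0, 0.998, -0.066, -0.0]
contact_force: [1.4, -1.1, 0.3]
gripper_width: 0.703
```

>>> drive_tool:
  commands: "60 -0.2 -1 0 0;60 -0.23 -0.8 0 0;60 0 0 1 0;60 0 0 1 0;60 0 0 1 0;60 0 0 1 0;60 0 0 0.6 0;60 0 0 0 0"

```text
time: 38.75
tool_pos: [0.5114, 0.2991, 0.0628]
tool_rot: [0.001, 0.998, -0.066, -0.002]
contact_force: [-0.1, -0.1, 0.4]
gripper_width: 0.704
```

```bash
python3 - <<'E'
from h import *
go(.5115,.3008,.0,-7.4)
E
```

```text
at [511.4 299.1  62.8] yaw -7.5 j6 121 t 38.8 turn -0.1 shift [-0.01 -0.06  2.09]
```

>>> drive_tool:
  commands: "60 -0.02 -0.03 0.5 0;60 0 0 0.5 0;60 0 0 0.5 0;60 0 0 0.3 0;60 0 0 0.15 0;60 0 0 0.1 0;60 0 0 0.05 0;60 0 0 0 0"

```text
time: 39.75
tool_pos: [0.512, 0.3012, 0.0018]
tool_rot: [-0.0, 0.998, -0.065, 0.0]
contact_force: [-0.1, 0.3, 0.1]
gripper_width: 0.701
```

>>> drive_tool:
  commands: "30 0 0 0 0;30 0 0 0 0;30 0 0 0 0;30 0 0 0 0;30 0 0 0 0;30 0 0 0 0;30 0 0 0 0;30 0 0 0 0"

```text
time: 40.75
tool_pos: [0.5124, 0.3014, 0.0023]
tool_rot: [-0.0, 0.998, -0.065, 0.001]
contact_force: [-0.2, -0.9, 4.7]
gripper_width: 0.495
```

>>> drive_tool:
  commands: "30 0 0 -0.4 0;30 0 0 -0.8 0;30 0 0 -1 0;30 0 0 -1 0;30 0 0 -1 0;30 0 0 -1 0;30 0 0 -1 -5;30 0 0 0 -5"

```text
time: 41.75
tool_pos: [0.513, 0.3016, 0.1911]
tool_rot: [-0.001, 1.0, 0.023, 0.002]
contact_force: [0.6, -0.7, -0.7]
gripper_width: 0.494
```

```bash
python3 - <<'E'
from h import *
go(.5395,-.184,.085,2.5)
for p in plates2("top",grab("top"),12): print(np.round(p,1))
E
```

```text
at [513.  301.6 191.1] yaw 2.7 j6 111 t 41.8 turn 0.2 shift [ 0.18 16.21  3.54]
```

>>> drive_tool:
  commands: "30 0 1 0 0;30 0 1 0 0;30 0 1 0 0;30 0 1 0 0;30 0 1 0 0;30 0 1 0 0;30 0 1 0 0;30 0.1 1 0 0.2"

```text
time: 42.8
tool_pos: [0.5242, 0.0605, 0.1865]
tool_rot: [-0.0, 1.0, 0.019, -0.001]
contact_force: [-0.7, -0.1, -0.0]
gripper_width: 0.491
```

>>> drive_tool:
  commands: "30 0 1 0 0;30 0 1 0 0;30 0 1 0 0;30 0 1 0 0;30 0 1 0 0;30 0 1 0 0;30 0 1 0 0;30 0.1 1 0 0"

```text
time: 43.8
tool_pos: [0.5369, -0.1788, 0.1865]
tool_rot: [-0.001, 1.0, 0.019, -0.001]
contact_force: [0.4, 0.2, -1.3]
gripper_width: 0.495
```

```bash
python3 - <<'E'
from h import *
go(.5400,-.184,.085,2.5)
for p in plates2("top",grab("top"),12): print(np.round(p,1))
E
```

```text
at [ 536.9 -178.8  186.5] yaw 2.2 j6 62 t 43.8 turn -0.3 shift [0.1  0.18 3.38]
[419.2 271.8  69.8  23.3  18.3]
[ 501.8 -238.5   51.6   18.7   82.9]
```

>>> drive_tool:
  commands: "30 0.11 0.1 0.6 0;30 0 0 0.7 0;30 0 0 0.7 0;30 0 0 0.6 0;30 0 0 0.5 0;30 0 0 0.3 0;30 0 0 0 0;30 0 0 0 0"

```text
time: 44.85
tool_pos: [0.5419, -0.1814, 0.0864]
tool_rot: [0.0, 1.0, 0.02, 0.001]
contact_force: [0.5, -0.3, -1.4]
gripper_width: 0.494
```

>>> drive_tool:
  commands: "30 0 0 0.15 0;30 0 0 0.15 0;30 0 0 0.15 0;30 0 0 0.1 0;30 0 0 0.1 0;30 0 0 0 0;30 0 0 0 0;30 0 0 0 0"

```text
time: 45.85
tool_pos: [0.5424, -0.182, 0.0715]
tool_rot: [0.001, 1.0, 0.02, 0.001]
contact_force: [-14.0, 4.5, 24.7]
gripper_width: 0.49
```

>>> drive_tool:
  commands: "44 0 0 0 0;44 0 0 0 0;45 0 0 0 0;46 0 0 0 0;48 0 0 0 0;50 0 0 0 0;50 0 0 0 0;50 0 0 0 0"

```text
time: 46.85
tool_pos: [0.5413, -0.1811, 0.066]
tool_rot: [0.0, 1.0, 0.02, 0.0]
contact_force: [0.9, -0.3, 0.3]
gripper_width: 0.585
```

>>> drive_tool:
  commands: "52 0 0 -0.3 0;52 0 0 -0.8 0;52 0 0 -1 0;52 0 0 -1 0;54 0 0 -1 0;54 0 0 -0.5 0;60 0 -1 0 0;60 0 -1 0 0"

```text
time: 47.85
tool_pos: [0.5386, -0.1207, 0.204]
tool_rot: [-0.0, 1.0, 0.02, -0.0]
contact_force: [0.4, 0.1, -0.8]
gripper_width: 0.701
```

>>> drive_tool:
  commands: "60 0 -1 0 0;60 0 -1 0 0;60 0 -1 0 0;60 0 -1 0 0;60 0 -1 0 0;60 0 -1 0 0;60 0 -1 0 0;60 0 -1 0 0"

```text
time: 48.85
tool_pos: [0.5287, 0.1196, 0.2035]
tool_rot: [0.0, 1.0, 0.02, -0.0]
contact_force: [1.0, -0.1, 0.4]
gripper_width: 0.708
```

```bash
python3 - <<'E'
from h import *
a=grab("top","t6");b=grab("scene","s6")
for n,im in(("scene",b),("top",a)):
    for p in plates2(n,im,12)+plates(n,im): print(n,np.round(p[:5],1))
A=cv2.resize(a[120:260,170:440],(771,400),interpolation=2)
cv2.imwrite("pics/l.png",A[:,:,::-1]);go(.424,.2725,.06,17.5)
E
```

```text
scene [ 367.9 -553.    70.6   25.4   23.7]
scene [1381.6 -138.7   45.6   23.5  -76.5]
scene [ 370.7 -544.7  100.9   36.6   23.6]
top [418.8 271.9  68.9  22.8  18.7]
top [419.1 271.2  93.1  46.9  17.9]
at [528.6 120.7 203.5] yaw 2.5 j6 92 t 49.0 turn -15.0 shift [-1.8  -5.87  4.78]
```

View pics/l.png

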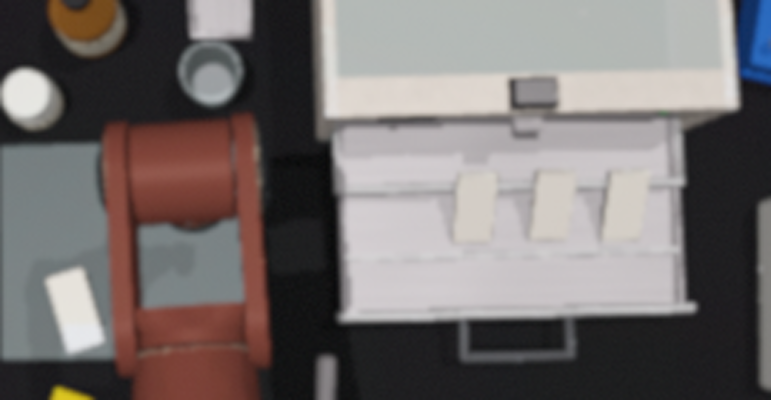

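Three plates lean side by side. The last one is at (419,271) mm, shifted about 5 mm by its neighbour; beaker and bottle are upright.

>>> drive_tool:
  commands: "60 0 0 0 -7.7;60 0 0 0 -7.8;60 -0.3 -1 0 0;60 -0.3 -1 0 0;60 -0.3 -1 0 0;60 -0.3 -1 0 0;60 -0.3 -1 0 0;60 -0.3 -0.8 0 0"

```text
time: 49.95
tool_pos: [0.4241, 0.2679, 0.2037]
tool_rot: [0.0, 0.988, 0.155, -0.0]
contact_force: [-0.5, -0.5, -0.4]
gripper_width: 0.698
```

```bash
python3 - <<'E'
from h import *
go(.4195,.271,.06,18)
E
```

```text
at [424.1 267.9 203.7] yaw 17.8 j6 96 t 50.0 turn -0.2 shift [-0.11 -0.15  4.79]
```

>>> drive_tool:
  commands: "60 -0.05 -0.05 1 0;60 0 0 1 0;60 0 0 1 0;60 0 0 1 0;60 0 0 0.7 0;60 0 0 0 0;60 0 0 0 0;60 0 0 0 0"

```text
time: 50.95
tool_pos: [0.4238, 0.2691, 0.0645]
tool_rot: [-0.0, 0.988, 0.155, 0.001]
contact_force: [-0.8, 0.0, 0.8]
gripper_width: 0.702
```

```bash
python3 - <<'E'
from h import *
go(.4195,.271,.0,18)
E
```

```text
at [423.8 269.1  64.5] yaw 17.8 j6 96 t 51.0 turn -0.2 shift [-0.12 -0.1   2.15]
```

>>> drive_tool:
  commands: "60 -0.14 -0.1 0.5 0;60 0 0 0.5 0;60 0 0 0.5 0;60 0 0 0.3 0;60 0 0 0.15 0;60 0 0 0.1 0;60 0 0 0.08 0;60 0 0 0 0"

```text
time: 51.95
tool_pos: [0.418, 0.2704, -0.0007]
tool_rot: [-0.0, 0.988, 0.155, 0.0]
contact_force: [-0.3, -0.5, -0.6]
gripper_width: 0.699
```

>>> drive_tool:
  commands: "30 0 0 0 0;30 0 0 0 0;30 0 0 0 0;30 0 0 0 0;30 0 0 0 0;30 0 0 0 0;30 0 0 0 0;30 0 0 0 0"

```text
time: 52.95
tool_pos: [0.4195, 0.2711, 0.0014]
tool_rot: [-0.0, 0.988, 0.155, 0.002]
contact_force: [-1.4, -0.5, 7.8]
gripper_width: 0.494
```

>>> drive_tool:
  commands: "30 0 0 -0.4 0;30 0 0 -0.8 0;30 0 0 -1 0;30 0 0 -1 0;30 0 0 -1 0;30 0 0 -1 0;30 0 0 -1 7.7;30 0 0 0 7.8"

```text
time: 53.95
tool_pos: [0.4193, 0.2711, 0.189]
tool_rot: [-0.001, 1.0, 0.018, 0.003]
contact_force: [-1.4, 0.1, -0.4]
gripper_width: 0.495
```

```bash
python3 - <<'E'
from h import *
go(.536,-.100,.085,2.5)
E
```

```text
at [419.3 271.1 189. ] yaw 2.0 j6 112 t 54.0 turn -0.5 shift [ 3.35 12.53  3.47]
```

>>> drive_tool:
  commands: "30 0.27 1 0 -0.4;30 0.27 1 0 0;30 0.27 1 0 0;30 0.27 1 0 0;30 0.27 1 0 0;30 0.27 1 0 0;30 0.27 1 0 0;30 0.27 1 0 0"

```text
time: 54.95
tool_pos: [0.4936, 0.0327, 0.1854]
tool_rot: [-0.0, 1.0, 0.024, 0.0]
contact_force: [0.2, 0.2, -0.5]
gripper_width: 0.495
```

>>> drive_tool:
  commands: "30 0.27 1 0 0;30 0.27 1 0 0;30 0.27 1 0 0;30 0.27 1 0 0;30 0.1 0.5 0 0;30 0 0 0 0;30 0 0 0 0;30 0 0 0 0"

```text
time: 55.95
tool_pos: [0.5352, -0.0986, 0.1851]
tool_rot: [-0.0, 1.0, 0.024, -0.0]
contact_force: [-0.1, -0.3, -0.9]
gripper_width: 0.492
```

```bash
python3 - <<'E'
from h import *
print(tool()[0]["gripper_width"]);go(.5375,-.100,.085,2.5)
E
```

```text
0.4918817862968655
at [535.2 -98.6 185.1] yaw 2.8 j6 69 t 56.0 turn 0.3 shift [0.08 0.05 3.34]
```

>>> drive_tool:
  commands: "30 0.08 0.05 0.6 0;30 0 0 0.7 0;30 0 0 0.7 0;30 0 0 0.6 0;30 0 0 0.5 0;30 0 0 0.3 0;30 0 0 0 0;30 0 0 0 0"

```text
time: 56.95
tool_pos: [0.5385, -0.1011, 0.0839]
tool_rot: [0.0, 1.0, 0.024, 0.001]
contact_force: [-1.3, 0.6, -0.8]
gripper_width: 0.491
```

>>> drive_tool:
  commands: "30 0 0 0.15 0;30 0 0 0.15 0;30 0 0 0.15 0;30 0 0 0.1 0;30 0 0 0.1 0;30 0 0 0 0;30 0 0 0 0;30 0 0 0 0"

```text
time: 57.95
tool_pos: [0.5387, -0.1011, 0.0684]
tool_rot: [0.0, 1.0, 0.024, 0.0]
contact_force: [-14.3, 3.6, 24.5]
gripper_width: 0.495
```

>>> drive_tool:
  commands: "44 0 0 0 0;44 0 0 0 0;45 0 0 0 0;46 0 0 0 0;48 0 0 0 0;50 0 0 0 0;50 0 0 0 0;50 0 0 0 0"

```text
time: 58.95
tool_pos: [0.5378, -0.1009, 0.0636]
tool_rot: [-0.0, 1.0, 0.024, 0.0]
contact_force: [-0.3, -0.2, -0.5]
gripper_width: 0.585
```

>>> drive_tool:
  commands: "52 0 0 -0.3 0;52 0 0 -0.8 0;52 0 0 -1 0;52 0 0 -1 0;52 0 0 -1 0;30 0 0 -1 0;0 -1 0 -0.5 0;0 -1 0 0 0"

```text
time: 59.95
tool_pos: [0.4783, -0.1041, 0.2345]
tool_rot: [0.001, 1.0, 0.024, 0.002]
contact_force: [0.0, -0.6, 1.0]
gripper_width: 0.006
```

```bash
python3 - <<'E'
from h import *
a=grab("top","t7");b=grab("scene","s7")
A=cv2.resize(a[120:240,290:440],(500,400),interpolation=2);B=cv2.resize(b[220:384,150:284],(300,367),interpolation=2)
B=np.vstack([B,np.zeros((33,300,3),np.uint8)])
cv2.imwrite("pics/m.png",np.hstack([A,B])[:,:,::-1]);go(.6485,-.2235,.23,2.5)
E
```

```text
at [ 476.6 -103.8  232.7] yaw 2.7 j6 66 t 60.0 turn 0.2 shift [5.55 4.24 0.09]
```

View pics/m.png

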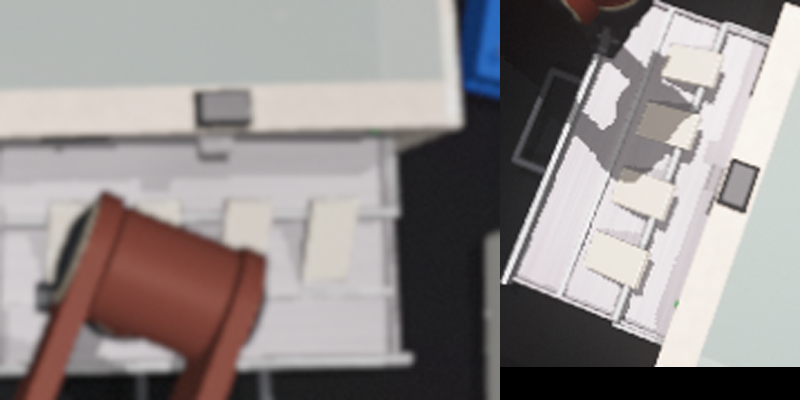

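All four plates lean side by side (right crop at (693,65), (668,125), (645,195), (617,260)). Next is the release key.

```bash
python3 - <<'E'
from h import *
t=onz("top",(357.7,152.3),.198);s=onz("scene",(256.75,303),.198);print(t,s)
k=(t+s)/2; go(k[0],k[1],.215,2.5)
E
```

```text
[ 0.64661807 -0.22188112  0.198     ] [ 0.65325196 -0.22374207  0.198     ]
at [ 476.6 -103.8  232.7] yaw 2.7 j6 66 t 60.0 turn 0.2 shift [5.6  4.21 0.59]
```

>>> drive_tool:
  commands: "0 0.8 0.6 0 0;0 0.8 0.6 0 0;0 0.8 0.6 0 0;0 0.8 0.6 0 0;0 0.8 0.6 0 0;0 0.8 0.6 0 0;0 0.8 0.6 0 0;0 0 0 0.3 0"

```text
time: 61.05
tool_pos: [0.6533, -0.2228, 0.2229]
tool_rot: [0.0, 1.0, 0.023, 0.001]
contact_force: [-0.9, -0.9, -0.7]
gripper_width: -0.003
```

>>> drive_tool:
  commands: "0 0 0 0.15 0;0 0 0 0.15 0;0 0 0 0.15 0;0 0 0 0.1 0;0 0 0 0.1 0;0 0 0 0 0;0 0 0 0 0;0 0 0 0 0"

```text
time: 62.05
tool_pos: [0.6518, -0.2218, 0.2033]
tool_rot: [0.0, 1.0, 0.024, 0.0]
contact_force: [-0.1, -1.0, 0.4]
gripper_width: -0.001
```

>>> drive_tool:
  commands: "0 -0.05 0 0.1 0;0 0 0 0.1 0;0 0 0 0.1 0;0 0 0 0.1 0;0 0 0 0.1 0;0 0 0 0.05 0;0 0 0 0 0;0 0 0 0 0"

```text
time: 63.05
tool_pos: [0.6502, -0.2219, 0.188]
tool_rot: [0.0, 1.0, 0.024, 0.0]
contact_force: [-4.3, 1.3, 7.7]
gripper_width: -0.002
```

```bash
python3 - <<'E'
from h import *
go(.65,-.2228,.186,2.5); b=grab("scene","s8"); cv2.imwrite("pics/n.png",cv2.resize(b[215:384,150:300],(500,563),interpolation=2)[:,:,::-1])
E
```

```text
at [ 650.2 -221.9  188. ] yaw 2.7 j6 62 t 63.0 turn 0.2 shift [-0.01  0.03  0.07]
```

View pics/n.png

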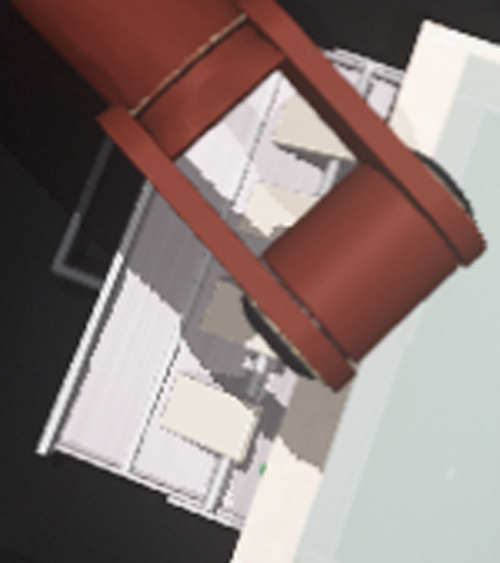

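The drawer has kicked inwards and the four plates still lean (14 pictures viewed so far). Now I lift and move in front of the handle.

>>> drive_tool:
  commands: "0 0 0 -0.5 0;0 0 0 -1 0;0 -1 0 0 0;0 -1 0 0 0;0 -1 0 0 0;0 -1 0 0 0;0 -1 0 0 0;0 -1 0 0 0"

```text
time: 64.1
tool_pos: [0.4695, -0.2301, 0.2314]
tool_rot: [-0.0, 1.0, 0.024, 0.0]
contact_force: [-0.2, 0.0, -0.4]
gripper_width: 0.003
```

>>> drive_tool:
  commands: "0 -1 0 0 0.2;0 -1 0 0 0;0 -1 0 0 0;0 -1 0 0 0;0 -0.4 0 0 0;0 0 0 0 0;0 0 0 0 0;0 0 0 0 0"

```text
time: 65.1
tool_pos: [0.3391, -0.2361, 0.2315]
tool_rot: [-0.0, 1.0, 0.022, -0.0]
contact_force: [-0.0, 0.4, 0.3]
gripper_width: 0.001
```

```bash
python3 - <<'E'
from h import *
go(.345,-.235,.043,2.5)
E
```

```text
at [ 339.1 -236.1  231.5] yaw 2.5 j6 42 t 65.1 turn 0.0 shift [ 0.2  -0.03  6.28]
```

>>> drive_tool:
  commands: "0 0 0 1 0;0 0 0 1 0;0 0 0 1 0;0 0 0 1 0;0 0 0 1 0;0 0 0 1 0;0 0 0 0.5 0;0 0 0 0 0"

```text
time: 66.1
tool_pos: [0.3381, -0.2355, 0.0357]
tool_rot: [-0.001, 1.0, 0.022, -0.001]
contact_force: [0.1, 0.7, 0.2]
gripper_width: -0.0
```

>>> drive_tool:
  commands: "0 0.4 0 0 0;0 0.4 0 0 0;0 0.4 0 0 0;0 0.4 0 0 0;0 0.4 0 0 0;0 0.4 0 0 0;0 0.4 0 0 0;0 0.4 0 0 0"

```text
time: 67.1
tool_pos: [0.4351, -0.232, 0.0366]
tool_rot: [0.0, 1.0, 0.022, -0.0]
contact_force: [-2.5, -1.5, 2.2]
gripper_width: -0.003
```

>>> drive_tool:
  commands: "0 0.4 0 0 0;0 0.4 0 0 0;0 0.4 0 0 0;0 0.4 0 0 0;0 0.4 0 0 0;0 0.35 0 0 0;0 0.3 0 0 0;0 0.25 0 0 0"

```text
time: 68.1
tool_pos: [0.5218, -0.228, 0.0365]
tool_rot: [-0.0, 1.0, 0.022, -0.0]
contact_force: [-1.5, -1.8, 1.2]
gripper_width: 0.002
```

>>> drive_tool:
  commands: "0 0.15 0 0 0;0 0.1 0 0 0;0 0.1 0 0 0;0 0.1 0 0 0;0 0.1 0 0 0;0 0 0 0 0;0 0 0 0 0;0 0 0 0 0"

```text
time: 69.1
tool_pos: [0.538, -0.2274, 0.0367]
tool_rot: [-0.0, 1.0, 0.022, 0.0]
contact_force: [-0.1, -0.2, 0.8]
gripper_width: -0.003
```

>>> drive_tool:
  commands: "0 0.1 0 0 0;0 0.1 0 0 0;0 0.1 0 0 0;0 0.1 0 0 0;0 0.1 0 0 0;0 0 0 0 0;0 0 0 0 0;0 0 0 0 0"

```text
time: 70.1
tool_pos: [0.5418, -0.2271, 0.0363]
tool_rot: [-0.002, 1.0, 0.023, -0.015]
contact_force: [-43.3, -0.2, 30.2]
gripper_width: 0.002
```

The drawer stopped hard at its home position. Now I back off.

>>> drive_tool:
  commands: "0 -0.4 0 0 0;0 -0.5 0 0 0;0 -0.7 0 0 0;0 -1 0 0 0;0 -1 0 -1 0;0 -1 0 -1 0;0 0 0 -1 0;0 0 0 -1 0"

```text
time: 71.1
tool_pos: [0.4147, -0.2327, 0.1576]
tool_rot: [0.0, 1.0, 0.022, 0.001]
contact_force: [-0.5, -0.5, 0.3]
gripper_width: -0.0
```

>>> drive_tool:
  commands: "0 0 0 -0.5 0;0 0 -1 -0.5 0;0 0 -1 0 0;0 0 -1 0 0;0 0 -1 0 0;0 0 -1 0 0;0 0 -1 0 0;0 0 0 0 0"

```text
time: 72.1
tool_pos: [0.4067, -0.0515, 0.1858]
tool_rot: [-0.0, 1.0, 0.024, -0.0]
contact_force: [-0.3, -0.3, 1.0]
gripper_width: -0.0
```

```bash
python3 - <<'E'
from h import *
a=grab("top","t9");b=grab("scene","s9")
A=cv2.resize(a[60:240,180:435],(800,565),interpolation=2);cv2.imwrite("pics/o.png",A[:,:,::-1])
B=cv2.resize(b[150:384,190:400],(538,600),interpolation=2);cv2.imwrite("pics/p.png",B[:,:,::-1])
print(tool()[0]["contact_force"],tool()[1])
E
```

```text
[1.09325525 0.53899703 0.06857633] [ 0.40696703 -0.05300845  0.18613426]
```

View pics/o.png

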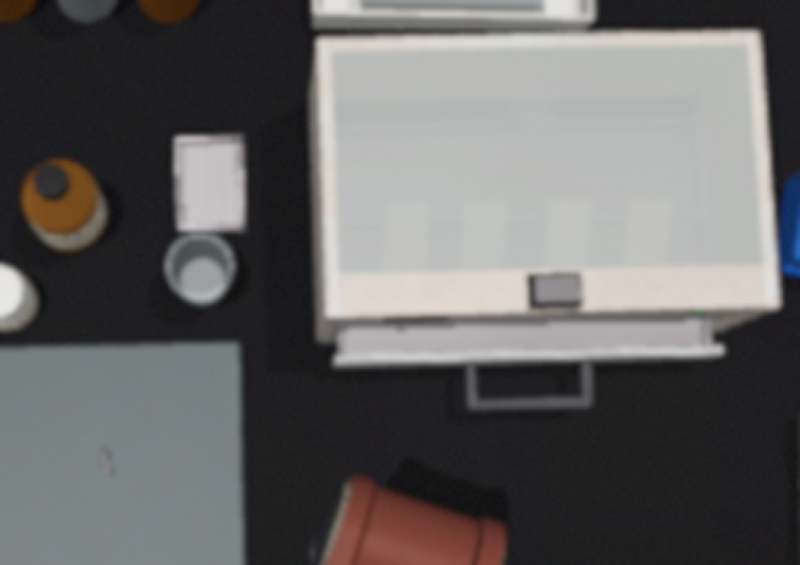

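View pics/p.png

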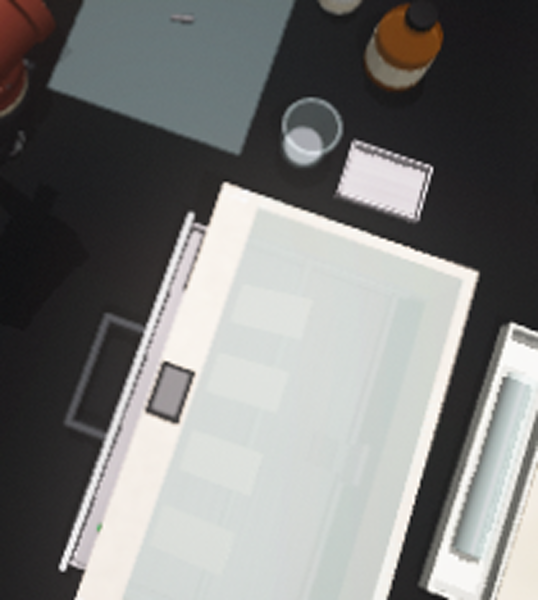

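```bash
python3 -c "
from h import *
print('handle x', onz('top',(349,188.4),.055)); print(manip.job_done())"
```

```text
handle x [ 0.55420916 -0.22592477  0.055     ]
the job is handed in; nothing more can be done
None
```

The job is handed in, at about 72 s of the 210 s allowed. I pulled the drawer until it locked, leaned all four white plates in it side by side, pressed the release key and pushed the drawer home.

**Plates:** Two had shifted on the mat during the run, one of them by about 4 cm. I measured both again before picking them up.

**Last checks:**
- **Plates and glassware:** The final pictures show all four plates still leaning under the clear roof. The beaker and the amber bottle are standing, and the gripper was touching nothing.
- **Drawer home:** The push ended in a hard stop at about 43 N along the push. The picture puts the handle at x ≈ 0.554 m, against about 0.555 m expected with the drawer home.

**Disagreements:**
- **Heights from two views:** Measured from both cameras, the heights of the drawer parts came out too low, for example 38 mm for the top of the rest bar against 77 mm expected. I used the text's heights there and checked them by contact; the first plate met the bar within about 1 mm of the predicted height.
- **Force at the stops:** The wrist force peaked near 74 N at the drawer's outer stop and 53 N at the inner one. Both are below the 120 N wrist limit. They are above 40 N, but only the fingers on the handle should have been in contact, not the arm or gripper body.

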